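# Square the board jig to the fence

### The arm

A 6-joint arm with a two-finger parallel gripper is mounted at the origin on the work surface. World frame = base frame: x ahead of the robot, y to its left, z up, the work surface at z = 0. Lengths are in m, angles in rad, forces in N, time in s.
With the tool pointing down it reaches from about 0.35 to 0.775 m from the base axis. Payload 5.5 kg.
Tool frame: the origin (TCP) lies midway between the tips of the shut fingers; the grasp point (between the pads) lies env.grasp_offset behind it (env.grasp_offset is the distance from the TCP to the grasp point, in m); z points along the fingers, y is the line along which they close (so a half turn about z gives the same grasp; the last joint's range is limited). The gripper opens to 85 mm and grips with 20 to 120 N. Pads are 22 mm wide; open, the fingers measure 114 mm over their backs; the gripper's body (76 mm by 85 mm) begins 54 mm behind the grasp point. The pads swing forward as they close: fully open they stand 13 mm farther back than shut.
Start: joints at [-1.28, 0.313, 0.046, 1.304, 0, 1.431], TCP at [0.24, -0.523, 0.203] pointing down, gripper open.
Joint ranges: [-2.76, 2.76], [-0.86, 1.69], [-1.03, 1.26], [-2.2, 2.34], [-1.47, 1.5], [-3.14, 3.14]. Speed limits (rad/s): [2.57, 2.57, 3.14, 3.14, 3.14, 3.14].

### API

Orientations are given as a unit quaternion [w, x, y, z].
In Python, from workcell import monitor, viewer, order, env gives the robot as it stands.
- The arm moves only by the tool carry_out, never from a script. Its argument "plan" is a list that holds one entry, the list of rows, each a list of 7 numbers: the turn, a rotation vector about the world's x, y, z in rad, then the shift along the world's x, y, z in mm, then the finger opening in mm, from 0 to 85.4. A call has 1 to 20 rows; each row is the pose to reach, as a shift and turn from the pose commanded when the call began; what a row does not reach only later rows make up. A row lasts 1/10 s, in which the tool goes at most 50 mm and 8.59 degrees, less where a joint would pass 70% of its speed; a pose out of reach is approached as far as the arm can. A call with a gripper value outside its range is refused whole. The fingers move at their own pace and stop on an object; "squeeze" is the grip in N (left out, the last holds). Time passes only in rows, so rows that repeat a pose let the fingers close. It gives the time, the measured TCP pose, the force, the opening and the grip force at its end, in the units of the state.
- monitor.get_state(): the state, without advancing time (a new reading comes with each control period).
- viewer.read_camera(name): name is "scene" or "top" or "wrist"; returns the picture (400x640x3 uint8, red, green, blue); there is no depth.
- viewer.calibration(name): a dict with "K" (3x3 intrinsics, pixels), "dist" ([k1, k2, p1, p2, k3] as OpenCV has them; the pictures are not rectified), "eye" and "rotation" of the camera in the world. Camera axes: x right, y down, z forward; pixel columns grow to the right and rows downward; lengths in m; the calibration is good to about 2 mm. A picture is of the moment at which its call begins: read the wrist's pose just before it. calibration takes no time and is no camera call; for the wrist camera it gives the pose at the moment of the call.
- order.hand_in(): hands the job in; it is judged then, once.
The state is a dict: "clock": time; "joint_pos": joint angles; "qvel": joint speeds; "tau": joint torques, N m; "tcp_pos": TCP position; "orientation": TCP orientation; "wrist_force": force on the tool from outside, world axes, zero at the start; "ft_torque": the same for the moment, N m; "finger_gap": finger opening in m; "grip_force": force on a finger pad.
Only numpy, scipy, OpenCV 4.12 (cv2) and the standard library are available. Lean on these libraries where they do the work, as an engineer would, in place of code of your own. Each camera call takes 0.05 s, during which the arm holds its last target. There are 200 camera calls.

### The job

Without lifting or gripping it, push the heavy aluminium board jig round by its corners, a little at one and then another, until one of its two long sides squarely faces the steel fence while the jig is still clear of it; then push it home so that this long side lies flush against the fence over its whole length, and draw the hand away. Do not let the jig run into the fence while it is askew, do not touch the drone board on top of it, and leave the other things on the bench as they are.

Things in the scene. Friction and masses are not known exactly. Their poses are not given: they have to be found in the camera images.
- jig: board jig: aluminium block, 100 mm along x, 130 along y, 26 high, about 0.7 kg, loose on the bench (a push of 4 to 12 N slides it). Origin: centre of its underside, z up. The two long sides (x = -50 and +50 mm) are alike: either may end at the fence. Starts 50 to 90 degrees out of square with the fence, so the shorter way round may be either way, about 20 mm or more clear of it.
- board: a black X-shaped drone circuit board on brass pillars, fixed on the middle of the jig's top; about 63 x 63 mm, its top 36 mm above the bench. Delicate: not to be touched. Origin at the centre of its pillars' feet, 26 mm above the jig's origin.
- fence: straight steel angle bar bolted to the bench beyond the jig, 280 mm long along y, 25 high; immovable. Origin on the bench at the middle of its upright face, the plane x = 0, which looks to its -x (the jig's side). The upright is 6 mm thick; a 5 mm high foot reaches to x = +46 mm behind. With a long side flush the jig's origin is at x = -50 mm in this frame.
- spool: an orange solder spool standing on end (bystander), 48 mm diameter, 42 high; origin at the centre of its underside
- cutters: side cutters with red grips, lying flat (bystander), about 125 x 42 x 10 mm, long axis x; origin at the centre of its underside
- flux_jar: a small round jar with a black cap, standing (bystander), 42 mm diameter, 40 high; origin at the centre of its underside
- spare_board: a loose black X-shaped drone circuit board, lying flat (bystander), about 63 x 63 x 6 mm; origin at the centre of its underside
- key: a black car key, lying flat (bystander), about 70 x 28 x 12 mm, long axis x; origin at the centre of its underside
- tweezers: steel tweezers, lying behind the fence (bystander), about 130 x 8 x 8 mm, long axis x; origin at the centre of its underside
Things that resemble listed ones, but are neither listed nor needed, are in the scene too. Leave any pink or red look-alike of the jig alone.

How it is judged:
By the outcome, as a careful person would: the job done as asked, in the order asked, and still so for the second after the job is handed in, with the robot touching nothing.
It also fails if it takes over 72 s, if anything falls off the work surface, if the arm or the gripper's body presses on something with over 40 N, if the wrist force passes 120 N, or if a joint passes its speed limit or range.

## Working session

There is one attempt and no reset: what is moved stays moved. The work goes in short steps, Python scripts to look and compute and a tool call to move; the robot and the scene stay as the last step left them, time stands still between calls to the robot, and variables do not carry over. Pictures are saved under pics/ and viewed, at most 12 in all, crops included, and the job is handed in when it is done.

Besides the shell and the picture viewer there is one more tool, called after ">>>" as name([rows], argument=value, ...), one row to a line, values as JSON. carry_out: Moves the arm, as the interface text tells. Its arguments: {"type":"object","properties":{"plan":{"type":"array","items":{"type":"array","items":{"type":"array","items":{"type":"number"}}}},"squeeze":{"type":"number"}},"required":["plan"]}

```bash
mkdir -p pics; ls
python3 - <<'E'
from workcell import monitor, viewer, order, env
import cv2,numpy as np
for n in ("top","scene"):
    im=viewer.read_camera(n); cv2.imwrite(f"pics/{n}0.png",im[:,:,::-1])
    c=viewer.calibration(n); print(n,c)
s=monitor.get_state(); print(s, env.grasp_offset)
E
```

```text
pics
top {'K': array([[509.91825109,   0.        , 323.59861232],
       [  0.        , 509.91825109, 196.0671369 ],
       [  0.        ,   0.        ,   1.        ]]), 'dist': array([-0.15027384,  0.        ,  0.        ,  0.        ,  0.        ]), 'eye': array([0.34652866, 0.07958505, 1.41333074]), 'rotation': array([ 0.06801815, -0.69583825,  0.71310577, -0.05160251])}
scene {'K': array([[513.33544966,   0.        , 323.10611711],
       [  0.        , 513.33544966, 200.70073069],
       [  0.        ,   0.        ,   1.        ]]), 'dist': array([-0.13227349,  0.        ,  0.        ,  0.        ,  0.        ]), 'eye': array([ 1.16207228, -0.44593742,  1.2279466 ]), 'rotation': array([-0.27422301,  0.87496575,  0.38093527, -0.11884859])}
{'clock': 0.1, 'joint_pos': array([-1.27963798e+00,  3.13916361e-01,  4.51148967e-02,  1.30361121e+00,
        1.15624289e-05,  1.43119906e+00]), 'qvel': array([-1.61976090e-03, -1.46182579e-03,  3.73142466e-03, -1.19192514e-03,
        4.75380784e-05,  1.21456415e-03]), 'tau': array([ 2.80334258e-03, -4.81727815e+01,  2.99243456e+01,  1.27978600e-02,
       -6.59109128e-05,  6.89142876e-08]), 'tcp_pos': array([ 0.23994865, -0.52199835,  0.20231229]), 'orientation': array([-8.06293321e-04,  9.76895402e-01,  2.13716447e-01, -5.54207214e-05]), 'wrist_force': array([-0.13534053, -0.61487817,  0.29749096]), 'ft_torque': array([0.03509198, 0.0155892 , 0.02077687]), 'grip_force': 0.0, 'finger_gap': 0.08558292256803744} 0.0187
```

View pics/top0.png

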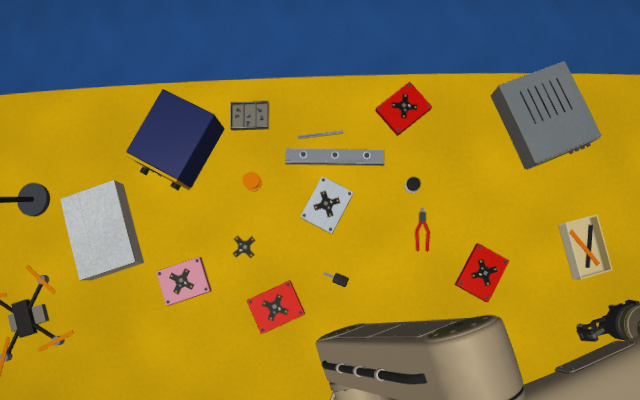

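View pics/scene0.png

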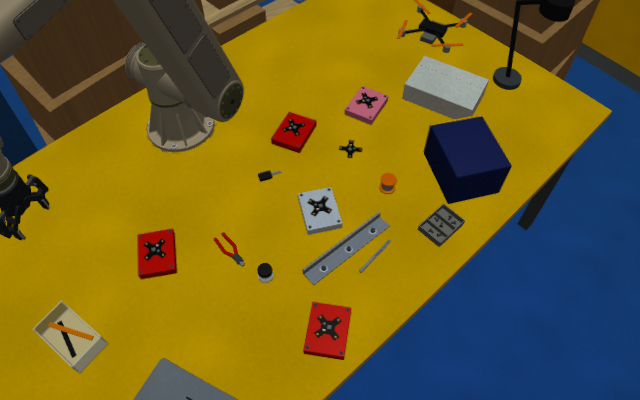

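The jig is the silver block at top (327,205). Things it could be mistaken for are the red blocks at (276,307), (482,272) and (404,108), the pink one at (183,281) and the white box at (102,230). The fence is at (335,157). Near it are the spool (252,181), jar (413,184), cutters (422,232), key (338,280), spare board (244,246) and tweezers (320,134).

```bash
cat > h.py <<'E'
from workcell import monitor, viewer, order, env
import cv2,numpy as np
from scipy.spatial.transform import Rotation as R
def pose(n):
    c=viewer.calibration(n); r=np.asarray(c["rotation"]); 
    M=R.from_quat(np.r_[r[1:],r[0]]).as_matrix() if r.size==4 else r
    return c,M
def ray(n,px,z):
    c,M=pose(n); u=cv2.undistortPoints(np.float64(px).reshape(-1,1,2),c["K"],c["dist"]).reshape(-1,2)
    d=np.c_[u,np.ones(len(u))]@M.T; e=np.asarray(c["eye"]); return (e+d*((z-e[2])/d[:,2])[:,None])[:,:2]
def proj(n,P):
    c,M=pose(n); return cv2.projectPoints(np.float64(P),cv2.Rodrigues(M.T)[0],-M.T@c["eye"],c["K"],c["dist"])[0].reshape(-1,2)
def greymask(im):
    hsv=cv2.cvtColor(im,cv2.COLOR_RGB2HSV); return ((hsv[...,1]<70)&(hsv[...,2]>100)).astype(np.uint8)*255
E
python3 - <<'E'
from h import *
im=cv2.cvtColor(cv2.imread("pics/top0.png"),cv2.COLOR_BGR2RGB)
m=greymask(im); m=cv2.morphologyEx(m,cv2.MORPH_CLOSE,np.ones((3,3)))
for c in cv2.findContours(m,cv2.RETR_EXTERNAL,cv2.CHAIN_APPROX_NONE)[0]:
    r=cv2.minAreaRect(c)
    if cv2.contourArea(c)>150 and 230<r[0][0]<440 and 80<r[0][1]<300:
        b=cv2.boxPoints(r); print(r)
        for z in (0.026,0.005):
            w=ray("top",b,z); print(z,w.round(4).tolist(),np.linalg.norm(np.diff(w,axis=0),axis=1).round(4))
for k,p,z in (("spool",(252,181),.042),("jar",(413,184),.04),("cut",(422,232),.005),("key",(338,280),.01),("spare",(244,246),.005)):
    print(k,ray("top",[p],z).round(3))
t=cv2.resize(im[120:300,230:450],None,fx=3.3,fy=3.3,interpolation=cv2.INTER_CUBIC);cv2.imwrite("pics/c1.png",t[:,:,::-1])
E
```

```text
((326.3858337402344, 204.339111328125), (36.17647171020508, 46.94117736816406), 28.072484970092773)
0.026 [[0.529, 0.177], [0.6435, 0.1138], [0.593, 0.0267], [0.4799, 0.0905]] [0.1308 0.1007 0.1299]
0.005 [[0.5317, 0.1785], [0.648, 0.1144], [0.5967, 0.0259], [0.4819, 0.0907]] [0.1328 0.1022 0.1318]
((334.60662841796875, 156.02870178222656), (99.0199203491211, 13.783516883850098), 1.023030161857605)
0.026 [[0.6838, 0.2153], [0.7237, 0.2143], [0.7107, -0.0638], [0.671, -0.0613]] [0.0399 0.2784 0.0397]
0.005 [[0.6889, 0.2174], [0.7294, 0.2163], [0.7162, -0.0659], [0.6759, -0.0634]] [0.0405 0.2826 0.0403]
((248.0, 114.5), (25.0, 36.0), 90.0)
0.026 [[0.8677, 0.3741], [0.8634, 0.269], [0.7881, 0.2688], [0.7919, 0.3727]] [0.1052 0.0753 0.104 ]
0.005 [[0.8756, 0.3786], [0.8713, 0.2719], [0.7948, 0.2717], [0.7987, 0.3772]] [0.1068 0.0765 0.1056]
spool [[0.629 0.306]]
jar [[ 0.609 -0.137]]
cut [[ 0.479 -0.161]]
key [[0.354 0.076]]
spare [[0.453 0.334]]
```

View pics/c1.png

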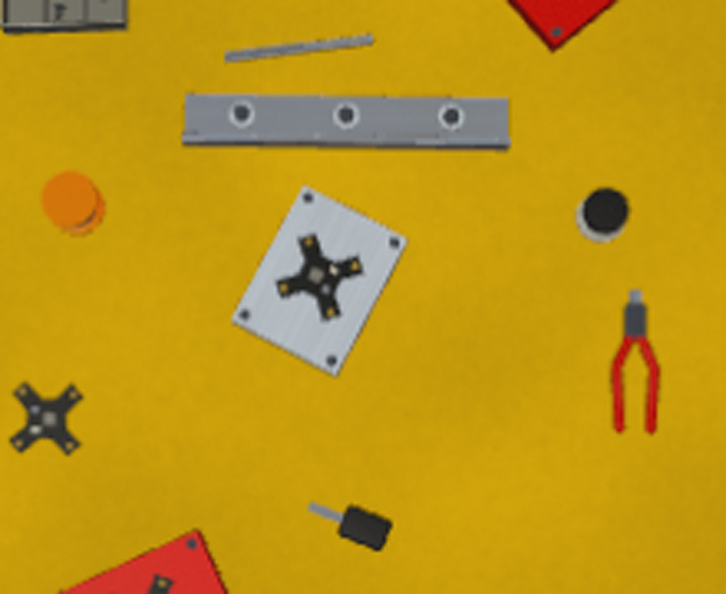

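The crop confirms the jig: a silver block with the X board on it, sides measuring 130.5 x 100.5 mm. Its long axis is at -28.9°. The fence face runs along about 87.4° and the nearest jig corner is about 35 mm clear of it. I need about 64° clockwise. I'll push alternately at corner D on the robot side and corner B on the fence side, with the fingers shut.

>>> carry_out([
  [[0, 0, 0.3, 50, 120, 0, 0], [0, 0, 0.6, 80, 200, 0, 0], [0, 0, 0.9, 110, 280, 0, 0], [0, 0, 1.2, 150, 380, 0, 0], [0, 0, 1.5, 190, 460, 0, 0], [0, 0, 1.8, 235, 579, -80, 0], [0, 0, 2.1, 235, 579, -80, 0], [0, 0, 2.4, 235, 579, -80, 0], [0, 0, 2.664, 235, 579, -80, 0], [0, 0, 2.664, 235, 579, -80, 0], [0, 0, 2.664, 235, 579, -80, 0], [0, 0, 2.664, 235, 579, -80, 0], [0, 0, 2.664, 235, 579, -80, 0], [0, 0, 2.664, 235, 579, -80, 0], [0, 0, 2.664, 235, 579, -80, 0], [0, 0, 2.664, 235, 579, -80, 0], [0, 0, 2.664, 235, 579, -80, 0], [0, 0, 2.664, 235, 579, -80, 0], [0, 0, 2.664, 235, 579, -80, 0], [0, 0, 2.664, 235, 579, -80, 0]],
], squeeze=20)

```text
clock: 2.1
tcp_pos: [0.4749, 0.0565, 0.1229]
orientation: [-0.0, 0.025, 1.0, 0.0]
wrist_force: [0.0, 0.5, -0.0]
finger_gap: -0.0003
grip_force: 0.0
```

```bash
cat >> h.py <<'E'
def st():
    s=monitor.get_state(); q=s["orientation"]; r=R.from_quat(np.r_[q[1:],q[0]])
    x=r.as_matrix()[:,0]
    print("t",s["clock"],"tcp",s["tcp_pos"].round(4),"yaw",np.degrees(np.arctan2(x[1],x[0])).round(2),"F",s["wrist_force"].round(1),"q6",s["joint_pos"][5].round(2),"gap",round(s["finger_gap"],4))
E
python3 - <<'E'
from h import *
st()
im=viewer.read_camera("wrist"); im2=viewer.read_camera("top")
cv2.imwrite("pics/w1.png",im[:,:,::-1]); cv2.imwrite("pics/top1.png",im2[:,:,::-1])
h=np.hstack([im,im2]); cv2.imwrite("pics/m1.png",cv2.resize(h,(800,250),interpolation=cv2.INTER_AREA)[:,:,::-1])
E
```

```text
t 2.1 tcp [0.4749 0.0565 0.1229] yaw 177.16 F [ 0.   0.5 -0. ] q6 -0.0 gap -0.0003
```

View pics/m1.png

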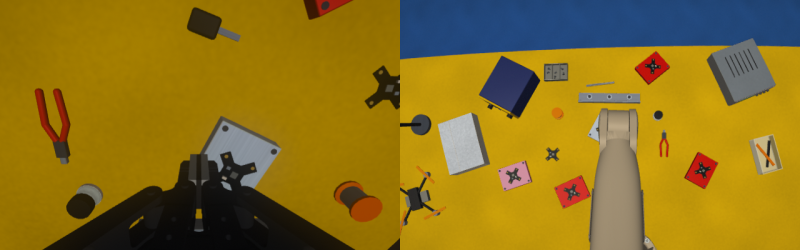

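The wrist view (left half) shows the jig clear of the shut fingers, which hang beside corner D. In the top view the arm covers the jig. Next: descend and make the first D push.

>>> carry_out([
  [[0, 0, 0, 0, 0, -50, 0], [0, 0, 0, 0, 0, -90, 0], [0, 0, 0, 0, 0, -115, 0], [0, 0, 0, 0, 0, -115, 0], [0, 0, 0, 2.5, 4.5, -115, 0], [0, 0, 0, 5, 9, -115, 0], [0, 0, 0, 7, 13, -115, 0], [0, 0, 0, 9, 16, -115, 0], [0, 0, 0, 11, 19, -115, 0], [0, 0, 0, 13, 22, -115, 0], [0, 0, 0, 15, 25, -115, 0], [0, 0, 0, 18, 28, -115, 0], [0, 0, 0, 20, 31, -115, 0], [0, 0, 0, 23, 34, -115, 0], [0, 0, 0, 26, 37, -115, 0]],
])

```text
clock: 3.7
tcp_pos: [0.5014, 0.0937, 0.0081]
orientation: [-0.0, 0.023, 1.0, 0.0]
wrist_force: [-0.2, -0.3, -0.5]
finger_gap: 0.0
grip_force: 0.0
```

Run:
```python
from h import *
st()
im=viewer.read_camera("scene"); im2=viewer.read_camera("top")
cv2.imwrite("pics/s2.png",im[:,:,::-1]);cv2.imwrite("pics/t2.png",im2[:,:,::-1])
h=np.hstack([im[130:330,200:450],im2[100:300,220:470]]); cv2.imwrite("pics/m2.png",cv2.resize(h,(800,320),interpolation=cv2.INTER_CUBIC)[:,:,::-1])
```

```text
t 3.7 tcp [0.5014 0.0937 0.0081] yaw 177.31 F [-0.2 -0.3 -0.5] q6 0.07 gap 0.0
```

View pics/m2.png

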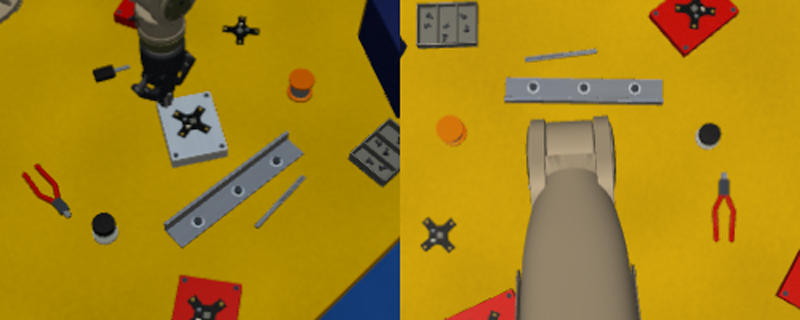

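The scene crop (left) shows the fingers at corner D, and the jig clear of the fence. Next I'll write the measuring routine: mask the top face, cast it onto z = 26 mm and fit a metric rectangle.

```bash
cat >> h.py <<'E'
F0=np.array([.6774,.077]); FN=np.array([.99894,-.0462])   # fence face point, normal (+x fence)
def jig(n,im,vmin=None,quiet=False):
    hsv=cv2.cvtColor(im,cv2.COLOR_RGB2HSV)
    m0=(hsv[...,1]<80)&(hsv[...,2]>90)
    roi=np.zeros(m0.shape,np.uint8)
    P=[[.42,0.,.026],[.42,.24,.026],[.672,.24,.026],[.662,-.03,.026],[.42,-.03,.026]]
    cv2.fillPoly(roi,[proj(n,P).astype(np.int32)],1); m0&=roi>0
    v=hsv[...,2]; t=vmin or 0.88*np.percentile(v[m0],75); m=(m0&(v>t)).astype(np.uint8)
    m=cv2.morphologyEx(m,cv2.MORPH_OPEN,np.ones((3,3)))
    c=max(cv2.findContours(m,cv2.RETR_EXTERNAL,cv2.CHAIN_APPROX_NONE)[0],key=cv2.contourArea)
    w=ray(n,c.reshape(-1,2),.026)
    r=cv2.minAreaRect((w*1000).astype(np.float32)); b=cv2.boxPoints(r)
    e=np.array([b[1]-b[0],b[2]-b[1]]); L=np.linalg.norm(e,axis=1); k=e[L.argmax()]
    th=np.degrees(np.arctan2(k[1],k[0]))%180; ft=np.degrees(np.arctan2(FN[1],FN[0]))+90
    gap=[round(float((F0*1000-p)@FN),1) for p in b]
    print(n,"thr",t,"ctr",np.round(r[0],1),"size",np.sort(L).round(1),"ang",th.round(2),"to go",round((ft-th+90)%180-90,2),"\n box",b.round(0).tolist(),"gaps",gap)
E
python3 - <<'E'
from h import *
for n,f in (("top","top0"),("scene","scene0"),("scene","s2")):
    jig(n,cv2.cvtColor(cv2.imread(f"pics/{f}.png"),cv2.COLOR_BGR2RGB))
E
```

```text
top thr 168.96 ctr [562.5 102.2] size [ 97.9 128.3] ang 150.56 to go -63.21 
 box [[483.0, 91.0], [594.0, 28.0], [642.0, 113.0], [531.0, 176.0]] gaps [195.3, 80.8, 36.6, 151.1]
scene thr 151.36 ctr [562.1 100.7] size [ 97.9 127.5] ang 150.79 to go -63.44 
 box [[483.0, 89.0], [594.0, 27.0], [642.0, 112.0], [530.0, 175.0]] gaps [195.2, 81.2, 37.4, 151.4]
scene thr 154.0 ctr [562.1 100.7] size [ 97.9 127.5] ang 150.79 to go -63.44 
 box [[483.0, 89.0], [594.0, 27.0], [642.0, 112.0], [530.0, 175.0]] gaps [195.2, 81.2, 37.4, 151.4]
```

Run:
```python
from h import *
st()
im=viewer.read_camera("scene"); w=viewer.read_camera("wrist")
print(np.abs(im.astype(int)-cv2.imread("pics/s2.png")[:,:,::-1]).mean())
jig("scene",im)
p=proj("scene",[[.5014,.0937,.008],[.5014,.0937,.036]]); print(p)
c=im.copy()
for q in p: cv2.circle(c,tuple(int(round(v)) for v in q),1,(0,255,0),-1)
a=cv2.resize(c[150:250,260:360],(400,400),interpolation=cv2.INTER_CUBIC)
b=cv2.resize(w,(400,250)); b=np.vstack([b,np.zeros((150,400,3),np.uint8)])
cv2.imwrite("pics/m3.png",np.hstack([a,b])[:,:,::-1])
```

```text
t 3.8 tcp [0.5017 0.0938 0.0081] yaw 177.34 F [-1.  -0.2 -0.3] q6 0.07 gap -0.0002
0.3643958333333333
scene thr 154.0 ctr [562.1 100.7] size [ 97.9 127.5] ang 150.79 to go -63.44 
 box [[483.0, 89.0], [594.0, 27.0], [642.0, 112.0], [530.0, 175.0]] gaps [195.2, 81.2, 37.4, 151.4]
[[303.60647072 199.55205464]
 [303.31010011 193.93702549]]
```

View pics/m3.png

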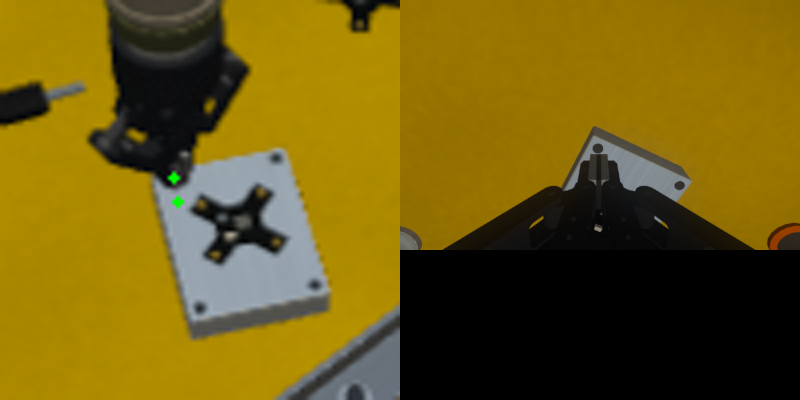

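The fingers are hovering over the jig's top near D, not beside it, and the jig hasn't moved. So the actual tip height and position disagree with the reported TCP. I'll check this with the wrist camera before moving.

Run:
```python
from h import *
c,M=pose("wrist"); print("eye",c["eye"],"fwd",M[:,2].round(3),"camx",M[:,0].round(3))
px=[(310,203),(464,291)]
for z in (.026,0.0): 
    w=ray("wrist",px,z); print(z,w.round(4).tolist(),np.linalg.norm(w[1]-w[0]))
print("tcp in wrist",proj("wrist",[[.5017,.0938,.008],[.5017,.0938,.036]]))
s=monitor.get_state(); print(s["joint_pos"],s["tau"],s["ft_torque"])
w=viewer.read_camera("wrist"); cv2.imwrite("pics/w4.png",cv2.resize(w[180:340,220:480],(780,480),interpolation=cv2.INTER_CUBIC)[:,:,::-1])
```

```text
eye [0.41806995 0.09774999 0.1775267 ] fwd [ 0.323 -0.016 -0.946] camx [ 0.047  0.999 -0.001]
0.026 [[0.4728, 0.0912], [0.5285, 0.1735]] 0.09940016362683021
0.0 [[0.4822, 0.0901], [0.5474, 0.1865]] 0.11645593131655392
tcp in wrist [[317.85558014 238.83360884]
 [317.84226036 263.77832739]]
[ 2.69167295e-02  3.36550625e-01 -4.35023870e-01  7.99437363e-01
  1.52750233e-05  7.36181014e-02] [ 7.63783744e-02 -4.36736727e+01  2.44169194e+01 -4.54884244e-02
  6.90123081e-03  4.62357872e-03] [-0.03437703 -0.04717515 -0.01905465]
```

View pics/w4.png

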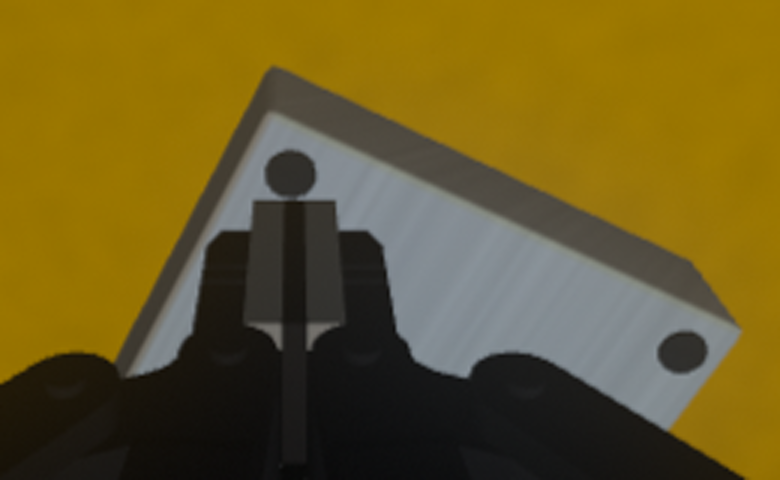

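The wrist view shows D's bottom corner at the right world position (0.482, 0.090), so the cameras and arm pose agree. The tip's pixel is the same as it was in the air, so the physical tips end well above the reported TCP. I'll back off over free bench and triangulate the tip.

>>> carry_out([
  [[0, 0, 0, 0, 0, 30, 0], [0, 0, 0, 0, 0, 40, 0], [0, 0, 0, -20, -24, 40, 0], [0, 0, 0, -40, -49, 40, 0], [0, 0, 0, -40, -49, 20, 0], [0, 0, 0, -40, -49, 0, 0], [0, 0, 0, -40, -49, 0, 0]],
])

```text
clock: 4.65
tcp_pos: [0.459, 0.0443, 0.0063]
orientation: [-0.002, 0.024, 1.0, 0.0]
wrist_force: [-1.3, 0.3, 0.0]
finger_gap: 0.0
grip_force: 0.0
```

Run:
```python
from h import *
st(); t=monitor.get_state()["tcp_pos"]
im=viewer.read_camera("scene"); w=viewer.read_camera("wrist"); jig("scene",im)
p=proj("scene",[t,t+[0,0,.02],t+[0,0,.04]]); q=proj("wrist",[t,t+[0,0,.02],t+[0,0,.04]]); print(p,q)
a=cv2.resize(im[140:220,245:325],(400,400),interpolation=cv2.INTER_CUBIC)
b=cv2.resize(w[200:280,280:360],(400,400),interpolation=cv2.INTER_CUBIC)
for k in p: cv2.circle(a,tuple(((k-[245,140])*5+2).astype(int).tolist()),3,(0,255,0),1)
for k in q: cv2.circle(b,tuple(((k-[280,200])*5+2).astype(int).tolist()),3,(0,255,0),1)
cv2.imwrite("pics/m5.png",np.clip(np.hstack([a,b])[:,:,::-1]*1.6,0,255))
```

```text
t 4.65 tcp [0.459  0.0443 0.0063] yaw 177.27 F [-1.3  0.3  0. ] q6 -0.03 gap 0.0
scene thr 154.0 ctr [562.1 100.7] size [ 97.9 127.5] ang 150.79 to go -63.44 
 box [[483.0, 89.0], [594.0, 27.0], [642.0, 112.0], [530.0, 175.0]] gaps [195.2, 81.2, 37.4, 151.4]
[[281.18477384 200.62432541]
 [280.72438116 196.64575015]
 [280.25433151 192.57767268]] [[316.93849581 233.70137182]
 [316.83094819 250.03426663]
 [316.69634978 270.47450248]][ WARN:0@1.410] global loadsave.cpp:1063 imwrite_ Unsupported depth image for selected encoder is fallbacked to CV_8U.
```

View pics/m5.png

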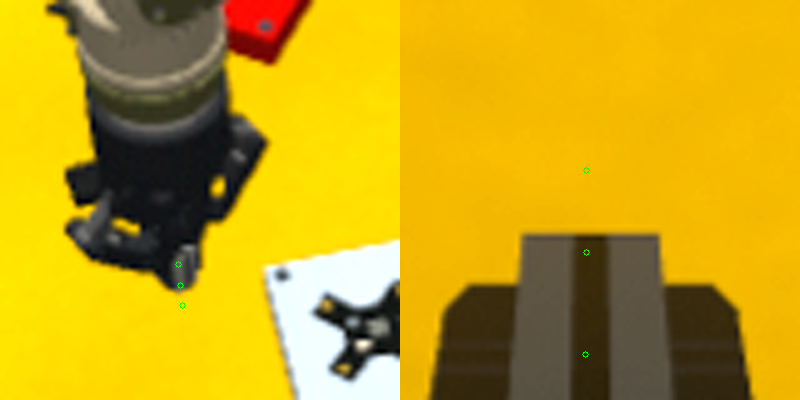

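Both views agree: the physical finger tips end about 20 mm above the reported TCP. The working height therefore has to be TCP z ≈ -0.008 to -0.010. I'll descend slowly over free bench and check the force.

>>> carry_out([
  [[0, 0, 0, 5, -3, -3, 0], [0, 0, 0, 9, -5, -6, 0], [0, 0, 0, 9, -5, -9, 0], [0, 0, 0, 9, -5, -12, 0], [0, 0, 0, 9, -5, -14, 0], [0, 0, 0, 9, -5, -16, 0], [0, 0, 0, 9, -5, -16, 0]],
])

```text
clock: 5.45
tcp_pos: [0.4697, 0.0396, -0.0082]
orientation: [-0.0, 0.023, 1.0, 0.0]
wrist_force: [0.0, -0.6, 0.7]
finger_gap: -0.0001
grip_force: 0.0
```

>>> carry_out([
  [[0, 0, 0, 5, 9, 0, 0], [0, 0, 0, 10, 17, 0, 0], [0, 0, 0, 13, 23, 0, 0], [0, 0, 0, 15, 27, 0, 0], [0, 0, 0, 17, 31, 0, 0], [0, 0, 0, 19, 35, 0, 0], [0, 0, 0, 21, 38, 0, 0], [0, 0, 0, 24, 42, 0, 0], [0, 0, 0, 26, 45, 0, 0], [0, 0, 0, 28, 48, 0, 0], [0, 0, 0, 31, 51, 0, 0]],
])

```text
clock: 6.55
tcp_pos: [0.5002, 0.0906, -0.0082]
orientation: [-0.001, 0.023, 1.0, 0.0]
wrist_force: [-4.1, -3.4, 1.0]
finger_gap: 0.0001
grip_force: 2.0
```

```bash
cat > look.py <<'E'
from h import *
st(); jig("scene",viewer.read_camera("scene"))
E
python3 look.py
```

```text
t 6.55 tcp [ 0.5002  0.0906 -0.0082] yaw 177.31 F [-4.1 -3.4  1. ] q6 0.07 gap 0.0001
scene thr 154.0 ctr [575.5 108.9] size [ 96.1 127.5] ang 142.99 to go -55.64 
 box [[496.0, 109.0], [597.0, 32.0], [655.0, 109.0], [553.0, 186.0]] gaps [183.0, 77.8, 23.5, 128.8]
```

The jig rotated 8° but slid toward the fence (gap about 23 mm). The next push is at corner B from the fence side, which moves it away.

>>> carry_out([
  [[0, 0, 0, -6, -8, 0, 0], [0, 0, 0, -8, -10, 40, 0], [0, 0, 0, -8, -10, 70, 0], [0, 0, 0, 30, 10, 75, 0], [0, 0, 0, 70, 30, 75, 0], [0, 0, 0, 110, 45, 75, 0], [0, 0, 0, 151, 56, 75, 0], [0, 0, 0, 151, 56, 75, 0], [0, 0, 0, 151, 56, 40, 0], [0, 0, 0, 151, 56, 10, 0], [0, 0, 0, 151, 56, 0, 0], [0, 0, 0, 151, 56, 0, 0]],
])

```text
clock: 7.8
tcp_pos: [0.6503, 0.1459, -0.0094]
orientation: [-0.002, 0.024, 1.0, -0.0]
wrist_force: [-0.5, -0.8, 1.0]
finger_gap: 0.0003
grip_force: 0.0
```

```bash
python3 look.py
```

```text
t 7.8 tcp [ 0.6503  0.1459 -0.0094] yaw 177.3 F [-0.5 -0.8  1. ] q6 0.15 gap 0.0003
scene thr 154.88 ctr [576.4 109.2] size [ 95.8 127.5] ang 143.12 to go -55.77 
 box [[497.0, 109.0], [599.0, 33.0], [656.0, 109.0], [554.0, 186.0]] gaps [182.1, 76.7, 22.8, 128.2]
```

>>> carry_out([
  [[0, 0, 0, -3, -5, 0, 0], [0, 0, 0, -6, -9, 0, 0], [0, 0, 0, -9, -13, 0, 0], [0, 0, 0, -11, -16, 0, 0], [0, 0, 0, -13, -19, 0, 0], [0, 0, 0, -15, -22, 0, 0], [0, 0, 0, -17, -25, 0, 0], [0, 0, 0, -20, -28, 0, 0], [0, 0, 0, -23, -31, 0, 0], [0, 0, 0, -26, -33, 0, 0], [0, 0, 0, -29, -35, 0, 0], [0, 0, 0, -32, -37, 0, 0], [0, 0, 0, -35, -39, 0, 0]],
])

```text
clock: 9.15
tcp_pos: [0.6196, 0.1073, -0.0064]
orientation: [0.003, 0.023, 1.0, 0.0]
wrist_force: [5.0, 1.0, 3.4]
finger_gap: -0.0001
grip_force: 2.5
```

```bash
python3 look.py
```

```text
t 9.15 tcp [ 0.6196  0.1073 -0.0064] yaw 177.31 F [5.  1.  3.4] q6 0.09 gap -0.0001
scene thr 154.88 ctr [541.1  87.7] size [ 83.8 130.1] ang 137.06 to go -49.71 
 box [[465.0, 101.0], [560.0, 13.0], [617.0, 74.0], [522.0, 163.0]] gaps [213.4, 114.1, 60.0, 159.2]
```

>>> carry_out([
  [[0, 0, 0, 6, 8, 0, 0], [0, 0, 0, 8, 10, 40, 0], [0, 0, 0, 8, 10, 75, 0], [0, 0, 0, -40, 0, 75, 0], [0, 0, 0, -85, -20, 75, 0], [0, 0, 0, -130, -50, 75, 0], [0, 0, 0, -175, -60, 75, 0], [0, 0, 0, -175, -60, 75, 0]],
])

```text
clock: 10.0
tcp_pos: [0.4301, 0.0475, 0.0642]
orientation: [-0.008, 0.024, 1.0, 0.0]
wrist_force: [0.0, -1.2, -0.3]
finger_gap: 0.0004
grip_force: 0.0
```

```bash
python3 look.py
```

```text
t 10.0 tcp [0.4301 0.0475 0.0642] yaw 177.24 F [ 0.  -1.2 -0.3] q6 -0.03 gap 0.0004
scene thr 154.0 ctr [547.8  95.5] size [ 95.6 127.5] ang 129.76 to go -42.41 
 box [[470.0, 114.0], [552.0, 16.0], [625.0, 77.0], [544.0, 175.0]] gaps [208.6, 122.6, 52.0, 138.0]
```

>>> carry_out([
  [[0, 0, 0, 18, 43, 0, 0], [0, 0, 0, 18, 43, -40, 0], [0, 0, 0, 18, 43, -75, 0], [0, 0, 0, 18, 43, -75, 0], [0, 0, 0, 22, 47, -75, 0], [0, 0, 0, 26, 51, -75, 0], [0, 0, 0, 29, 54, -75, 0], [0, 0, 0, 32, 56, -75, 0], [0, 0, 0, 34, 58, -75, 0], [0, 0, 0, 37, 60, -75, 0], [0, 0, 0, 40, 62, -75, 0], [0, 0, 0, 43, 64, -75, 0], [0, 0, 0, 46, 66, -75, 0], [0, 0, 0, 49, 68, -75, 0], [0, 0, 0, 52, 70, -75, 0], [0, 0, 0, 55, 72, -75, 0], [0, 0, 0, 58, 74, -75, 0]],
])

```text
clock: 11.75
tcp_pos: [0.4994, 0.1217, -0.0076]
orientation: [-0.001, 0.023, 1.0, 0.0]
wrist_force: [-4.8, 0.0, 2.7]
finger_gap: -0.0003
grip_force: 2.4
```

```bash
python3 look.py
```

```text
t 11.75 tcp [ 0.4994  0.1217 -0.0076] yaw 177.32 F [-4.8  0.   2.7] q6 0.13 gap -0.0003
scene thr 154.0 ctr [574.1 100.2] size [ 98.  126.7] ang 112.01 to go -24.66 
 box [[505.0, 141.0], [552.0, 23.0], [643.0, 60.0], [596.0, 177.0]] gaps [175.2, 122.4, 33.3, 86.2]
```

>>> carry_out([
  [[0, 0, 0, -8, -4, 0, 0], [0, 0, 0, -10, -4, 40, 0], [0, 0, 0, -10, -4, 75, 0], [0, 0, 0, 35, -10, 75, 0], [0, 0, 0, 80, -20, 75, 0], [0, 0, 0, 120, -30, 75, 0], [0, 0, 0, 153, -36, 75, 0], [0, 0, 0, 153, -36, 75, 0], [0, 0, 0, 153, -36, 75, 0], [0, 0, 0, 153, -36, 45, 0], [0, 0, 0, 153, -36, 20, 0], [0, 0, 0, 153, -36, 0, 0], [0, 0, 0, 153, -36, 0, 0]],
])

```text
clock: 13.1
tcp_pos: [0.6489, 0.0858, -0.0106]
orientation: [-0.003, 0.023, 1.0, -0.0]
wrist_force: [-0.4, 0.6, -0.3]
finger_gap: 0.0001
grip_force: 0.0
```

```bash
python3 look.py
```

```text
t 13.1 tcp [ 0.6489  0.0858 -0.0106] yaw 177.35 F [-0.4  0.6 -0.3] q6 0.06 gap 0.0001
scene thr 154.88 ctr [556.5  89.9] size [ 62.2 126.3] ang 116.58 to go -29.22 
 box [[500.0, 132.0], [557.0, 19.0], [613.0, 47.0], [556.0, 160.0]] gaps [179.4, 117.7, 63.4, 125.1]
```

>>> carry_out([
  [[0, 0, 0, -3, -1, 0, 0], [0, 0, 0, -6, -2, 0, 0], [0, 0, 0, -9, -3, 0, 0], [0, 0, 0, -12, -4, 0, 0], [0, 0, 0, -15, -5, 0, 0], [0, 0, 0, -18, -6, 0, 0], [0, 0, 0, -21, -7, 0, 0], [0, 0, 0, -24, -8, 0, 0], [0, 0, 0, -27, -8, 0, 0], [0, 0, 0, -27, -8, 0, 0], [0, 0, 0, -20, -6, 0, 0], [0, 0, 0, -17, -5, 40, 0], [0, 0, 0, -17, -5, 75, 0], [0, 0, 0, -60, 5, 75, 0], [0, 0, 0, -105, 20, 75, 0], [0, 0, 0, -150, 30, 75, 0], [0, 0, 0, -190, 30, 75, 0], [0, 0, 0, -190, 30, 75, 0]],
])

```text
clock: 14.95
tcp_pos: [0.4535, 0.116, 0.065]
orientation: [-0.006, 0.022, 1.0, -0.0]
wrist_force: [-0.1, 0.0, 0.2]
finger_gap: -0.0004
grip_force: 0.0
```

```bash
python3 look.py
```

```text
t 14.95 tcp [0.4535 0.116  0.065 ] yaw 177.44 F [-0.1  0.   0.2] q6 0.12 gap -0.0004
scene thr 153.12 ctr [558.  101.8] size [ 97.6 127.1] ang 102.82 to go -15.46 
 box [[496.0, 153.0], [525.0, 29.0], [620.0, 51.0], [592.0, 175.0]] gaps [184.4, 150.5, 56.4, 90.3]
```

>>> carry_out([
  [[0, 0, 0, 12, 20, 0, 0], [0, 0, 0, 12, 20, 0, 0], [0, 0, 0, 12, 20, -40, 0], [0, 0, 0, 12, 20, -75, 0], [0, 0, 0, 12, 20, -75, 0], [0, 0, 0, 16, 21, -75, 0], [0, 0, 0, 20, 22, -75, 0], [0, 0, 0, 24, 23, -75, 0], [0, 0, 0, 27, 24, -75, 0], [0, 0, 0, 30, 24, -75, 0], [0, 0, 0, 33, 25, -75, 0], [0, 0, 0, 36, 25, -75, 0], [0, 0, 0, 39, 25, -75, 0], [0, 0, 0, 42, 25, -75, 0], [0, 0, 0, 45, 25, -75, 0], [0, 0, 0, 48, 25, -75, 0], [0, 0, 0, 50, 25, -75, 0], [0, 0, 0, 50, 25, -75, 0]],
])

```text
clock: 16.8
tcp_pos: [0.5139, 0.1404, -0.0078]
orientation: [0.0, 0.023, 1.0, 0.0]
wrist_force: [-2.6, 0.3, 1.1]
finger_gap: 0.0002
grip_force: 1.1
```

```bash
python3 look.py
```

```text
t 16.8 tcp [ 0.5139  0.1404 -0.0078] yaw 177.31 F [-2.6  0.3  1.1] q6 0.16 gap 0.0002
scene thr 154.88 ctr [576.3  95.7] size [ 97.8 127.4] ang 91.69 to go -4.34 
 box [[525.0, 158.0], [529.0, 31.0], [627.0, 34.0], [623.0, 161.0]] gaps [155.5, 145.9, 48.3, 57.9]
```

To go: 4.3°, with gaps of 48 and 58 mm. Before squaring with both fingers, I'll refine the fence line from the first top and scene pictures.

Run:
```python
from h import *
im=cv2.cvtColor(cv2.imread("pics/top0.png"),cv2.COLOR_BGR2HSV)
s=im[...,1].astype(float); v=im[...,2].astype(float)
lo=[];up=[]
for c in range(292,380):
    f=lambda r0,r1,st:next((r-st*(130-s[r,c])/(s[r-st,c]-s[r,c]) if 0 else r-st+st*(s[r-st,c]-130)/(s[r-st,c]-s[r,c]) for r in range(r0,r1,st) if s[r,c]<130<=s[r-st,c]),None)
    a=f(172,150,-1); b=f(141,160,1)
    if a: lo.append((c,a))
    if b: up.append((c,b))
for nm,p,z in (("face foot z0",lo,0.),("back z.005",up,.005)):
    w=ray("top",p,z); k=np.polyfit(w[:,1],w[:,0],1); res=w[:,0]-np.polyval(k,w[:,1])
    g=abs(res)<.002; k=np.polyfit(w[g,1],w[g,0],1)
    print(nm,len(p),"x@.077",np.polyval(k,.077).round(4),"yaw",-np.degrees(np.arctan(k[0])).round(2),"rms",res[g].std().round(5))
print("V column 335",v[146:170,335],"S",s[146:170,335])
```

```text
face foot z0 88 x@.077 0.68 yaw -2.45 rms 0.00027
back z.005 88 x@.077 0.7245 yaw -2.53 rms 0.00029
V column 335 [200. 199. 185. 149. 142. 154. 135.  71.  72.  72.  89. 150. 169. 131.
 133. 133. 125.  90. 106. 171. 207. 208. 209. 209.] S [242. 242. 225.  82.  18.  18.  21.  29.  28.  28.  20.  15.  15.  16.
  13.  13.  12.  17. 123. 240. 243. 243. 243. 243.]
```

The fence fit gives yaw -2.5° and face x ≈ 0.679 at y = 0.077. Next: back off, open the fingers to 50 mm at the middle of the near long side, and square the jig with two-finger contact while it is well clear of the fence.

>>> carry_out([
  [[0, 0, 0, -10, 0, 0, 0], [0, 0, 0, -18, -10, 0, 30], [0, 0, 0, -18, -30, 0, 50], [0, 0, 0, -18, -46, 0, 50], [0, 0, 0.003, -18, -46, -6, 50], [0, 0, 0.003, -18, -46, -6, 50], [0, 0, 0.003, -18, -46, -6, 50], [0, 0, 0.003, -14, -46, -6, 50], [0, 0, 0.003, -10, -46, -6, 50], [0, 0, 0.003, -6, -46, -6, 50], [0, 0, 0.003, -3, -47, -6, 50], [0, 0, 0.003, 0, -47, -6, 50], [0, 0, 0.003, 3, -47, -6, 50], [0, 0, 0.003, 6, -47, -6, 50], [0, 0, 0.003, 9, -47, -6, 50], [0, 0, 0.003, 12, -47, -6, 50], [0, 0, 0.003, 15, -47, -6, 50], [0, 0, 0.003, 17, -47, -6, 50], [0, 0, 0.003, 17, -47, -6, 50]],
])

```text
clock: 18.75
tcp_pos: [0.5282, 0.0938, -0.0145]
orientation: [-0.002, 0.022, 1.0, 0.0]
wrist_force: [-4.7, 1.4, 2.1]
finger_gap: 0.0499
grip_force: 2.5
```

```bash
sed -i 's/F0=.*/F0=np.array([.679,.077]); FN=np.array([.99905,-.0436])/' h.py; python3 look.py
python3 - <<'E'
from h import *
im=viewer.read_camera("scene"); cv2.imwrite("pics/s6.png",cv2.resize(im[120:300,220:420],(800,600) if 0 else (640,576),interpolation=cv2.INTER_CUBIC)[:,:,::-1])
E
```

```text
t 18.75 tcp [ 0.5282  0.0938 -0.0145] yaw 177.51 F [-4.7  1.4  2.1] q6 0.07 gap 0.0499
scene thr 154.88 ctr [589.5  92.4] size [ 98.2 127.7] ang 87.13 to go 0.37 
 box [[537.0, 31.0], [635.0, 26.0], [642.0, 154.0], [544.0, 159.0]] gaps [139.6, 41.4, 40.6, 138.8]
```

View pics/s6.png

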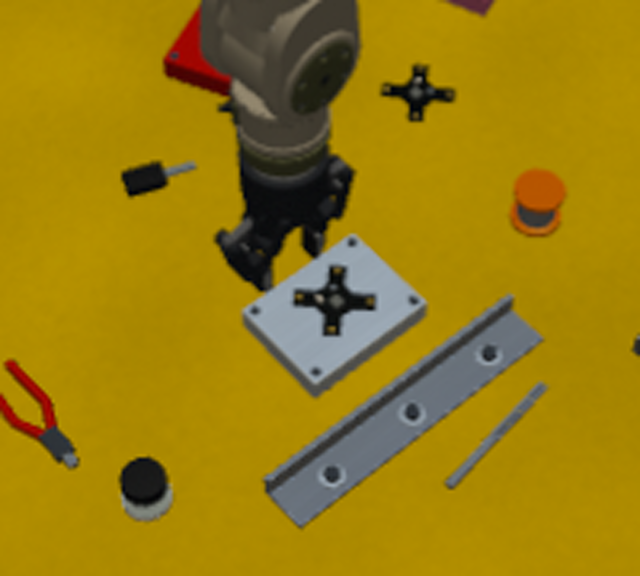

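The picture shows the jig parallel to the fence and clear of it by about 40 mm, with the fingers flat on its near long side. It is square within about 0.4°. Next I'll push straight toward the fence.

>>> carry_out([
  [[0, 0, 0, 3, 0, 0, 50], [0, 0, 0, 6, 0, 0, 50], [0, 0, 0, 9, 0, 0, 50], [0, 0, 0, 12, 0, 0, 50], [0, 0, 0, 15, -1, 0, 50], [0, 0, 0, 18, -1, 0, 50], [0, 0, 0, 21, -1, 0, 50], [0, 0, 0, 24, -1, 0, 50], [0, 0, 0, 27, -1, 0, 50], [0, 0, 0, 30, -1, 0, 50], [0, 0, 0, 32, -1, 0, 50], [0, 0, 0, 32, -1, 0, 50]],
])

```text
clock: 20.05
tcp_pos: [0.5628, 0.0925, -0.0137]
orientation: [0.0, 0.022, 1.0, 0.0]
wrist_force: [-1.0, 0.5, -1.7]
finger_gap: 0.0502
grip_force: 0.8
```

```bash
python3 look.py
```

```text
t 20.05 tcp [ 0.5628  0.0925 -0.0137] yaw 177.49 F [-1.   0.5 -1.7] q6 0.07 gap 0.0502
scene thr 155.76 ctr [620.   91.6] size [ 90.6 127.4] ang 87.74 to go -0.24 
 box [[572.0, 30.0], [663.0, 26.0], [668.0, 153.0], [577.0, 157.0]] gaps [104.6, 14.0, 14.5, 105.1]
```

>>> carry_out([
  [[0, 0, 0, 1, 0, 0, 50], [0, 0, 0, 2, 0, 0, 50], [0, 0, 0, 3, 0, 0, 50], [0, 0, 0, 4, 0, 0, 50], [0, 0, 0, 5, 0, 0, 50], [0, 0, 0, 5, 0, 0, 50]],
])

```text
clock: 20.7
tcp_pos: [0.5665, 0.0926, -0.0137]
orientation: [-0.0, 0.022, 1.0, 0.0]
wrist_force: [-5.9, 0.1, 3.1]
finger_gap: 0.05
grip_force: 2.6
```

>>> carry_out([
  [[0, 0, 0, 1, 0, 0, 50], [0, 0, 0, 2, 0, 0, 50], [0, 0, 0, 3, 0, 0, 50], [0, 0, 0, 3, 0, 0, 50]],
])

```text
clock: 21.1
tcp_pos: [0.5672, 0.0926, -0.0138]
orientation: [-0.002, 0.022, 1.0, -0.0]
wrist_force: [-10.7, -0.2, 8.3]
finger_gap: 0.0499
grip_force: 5.3
```

>>> carry_out([
  [[0, 0, 0, 1, 0, 0, 50], [0, 0, 0, 2, 0, 0, 50], [0, 0, 0, 3, 0, 0, 50], [0, 0, 0, 3, 0, 0, 50]],
])

```text
clock: 21.5
tcp_pos: [0.5671, 0.0926, -0.014]
orientation: [-0.005, 0.022, 1.0, -0.0]
wrist_force: [-17.4, -0.5, 14.3]
finger_gap: 0.0499
grip_force: 8.7
```

Run:
```python
from h import *
st(); print(monitor.get_state()["ft_torque"].round(2))
im=viewer.read_camera("scene"); cv2.imwrite("pics/s7.png",cv2.resize(im[180:290,270:400],(780,660) if 0 else (709,600),interpolation=cv2.INTER_CUBIC)[:,:,::-1])
```

```text
t 21.5 tcp [ 0.5671  0.0926 -0.014 ] yaw 177.52 F [-17.4  -0.5  14.3] q6 0.07 gap 0.0499
[-0.06  3.37 -0.04]
```

View pics/s7.png

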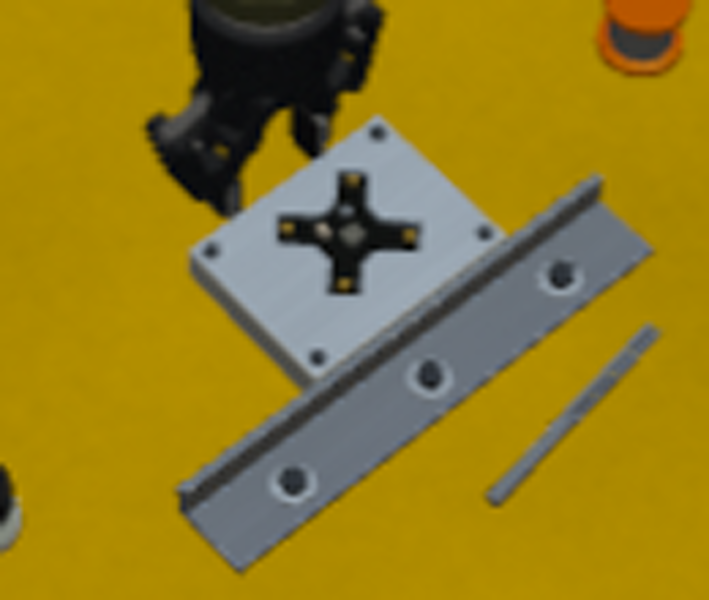

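The jig lies flush along the fence with even contact on both fingers: 17 N, yaw moment about 0, and no further travel. Drawing the hand straight back and up.

>>> carry_out([
  [[0, 0, 0, -5, 0, 0, 50], [0, 0, 0, -12, 0, 0, 50], [0, 0, 0, -25, 0, 0, 50], [0, 0, 0, -45, 0, 0, 50], [0, 0, 0, -70, 0, 10, 50], [0, 0, 0, -90, 0, 50, 50], [0, 0, 0, -100, 0, 100, 50], [0, 0, 0, -120, -30, 140, 50], [0, 0, 0, -130, -70, 160, 50], [0, 0, 0, -130, -110, 160, 50], [0, 0, 0, -130, -150, 160, 50], [0, 0, 0, -130, -190, 160, 50], [0, 0, 0, -130, -230, 160, 50], [0, 0, 0, -130, -270, 160, 50], [0, 0, 0, -130, -270, 160, 50]],
])

```text
clock: 23.05
tcp_pos: [0.4449, -0.1829, 0.1469]
orientation: [0.002, 0.025, 1.0, -0.002]
wrist_force: [0.7, 0.8, 1.0]
finger_gap: 0.0498
grip_force: 0.0
```

```bash
sed -i 's/.672,.24,.026/.695,.24,.026/;s/.662,-.03,.026/.685,-.03,.026/' h.py
python3 - <<'E'
from h import *
st(); 
for n in ("scene","top"):
    im=viewer.read_camera(n); jig(n,im,vmin=150)
    cv2.imwrite(f"pics/{n}9.png",im[:,:,::-1])
    d=np.abs(im.astype(int)-cv2.imread(f"pics/{n}0.png")[:,:,::-1]).max(2)>40
    for k,P in dict(spool=(.629,.306),jar=(.609,-.137),cut=(.479,-.161),key=(.354,.076),spare=(.453,.334)).items():
        x,y=proj(n,[[*P,.01]])[0].astype(int); print(k,d[y-12:y+13,x-12:x+13].sum(),end=" ")
    print()
E
```

```text
t 23.05 tcp [ 0.4449 -0.1829  0.1469] yaw 177.17 F [0.7 0.8 1. ] q6 -0.51 gap 0.0498
scene thr 150 ctr [628.4  91.4] size [ 98.7 127.7] ang 87.54 to go -0.04 
 box [[576.0, 30.0], [675.0, 25.0], [680.0, 153.0], [582.0, 157.0]] gaps [100.4, 1.8, 1.8, 100.5]
spool 0 jar 0 cut 0 key 0 spare 0 
top thr 150 ctr [628.   93.3] size [ 99.1 128. ] ang 88.39 to go -0.89 
 box [[577.0, 31.0], [676.0, 28.0], [679.0, 156.0], [580.0, 159.0]] gaps [100.3, 1.2, 3.2, 102.2]
spool 0 jar 0 cut 179 key 0 spare 0
```

View pics/top9.png

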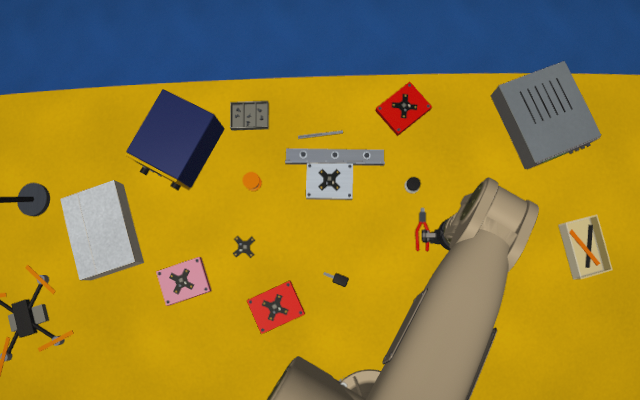

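The final top view shows the jig at (330,181) flush against the fence. The bystanders are unchanged; the cutters at (422,232) are only partly covered by the raised hand. In the scene view the near side is 100.4 and 100.5 mm from the fence face at its two ends, which means flush. Handing in.

```bash
python3 -c "
from workcell import order
print(order.hand_in())"
```

```text
the job is handed in; nothing more can be done
None
```

The jig's long side is flush against the fence along its whole length, the hand is clear, the bystanders show no movement in the pictures, and the job was handed in at about 23 s.

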